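# Bring a bench pump just past its compression peak and lock the flywheel

### The job

Holding the upright handle, turn the pump's flywheel slowly clockwise (seen from above) until you feel the resistance build up to a peak and then fall away, and stop right there, just past the peak (within about 15 degrees of turning after the extra resistance has gone), without overshooting. Then let go of the handle and press the brake plunger over the rim gently all the way down so that the wheel is locked there; leave the injector, grease tin and bearing beside the pump where they are.

Things in the scene. Friction and masses are not known exactly. Their poses are not given: they have to be found in the camera images.
- wheel_centre (a point): a point on the flywheel's vertical axis at the height of the rim's top face, 88 mm above the table. The flywheel is a flat horizontal disc of bare steel, 200 mm across and 20 mm thick with a grooved edge, on top of a round grey pump housing on a dark steel plate (240 x 280 mm, fixed to the table)
- flywheel (a joint): angle of the flywheel in rad; grows as it turns clockwise seen from above; end stops at 0 and 4.2, start between 0.1 and 0.5. Nothing visible tells where the peak lies: it comes after 1.0 to 2.9 rad of clockwise turning from the start. Pushed at the handle, the free wheel drags with 1 to 2 N. Turn it slower than 1.5 rad/s
- pump: the fixed pump, origin on the wheel's axis at table height. On its compression stroke the push at the handle climbs within 0.2 rad to about 14 N, falls back to the free drag over the last 0.2 rad and stays there for 0.6 rad. Let go before the extra resistance is gone, the wheel springs back; let go after, it stays. Beyond those 0.6 rad the spring drives it on
- handle_mid (a point): centre of the flywheel's handle: an upright black cylinder, 20 mm diameter and 50 mm tall, its bottom 91 mm and its top 141 mm above the table (this point is 116 mm above it, 28 mm above the wheel's top face). Its axis stands 65 mm from the wheel's axis; it spins freely about its own upright axis, so a gripper that holds it need not turn as it goes round
- brake_top (a point): centre of the top face of the brake plunger's cap: a dark steel round button of 30 mm diameter, 147 mm above the table while up, in a bracket that reaches over the rim from outside, 90 mm from the wheel's axis
- brake (a joint): travel of the brake plunger in m, grows downward: 0 is up (start), its rubber pad meets the rim after 0.009; it moves against 6 N of friction and stays where it is left; it must not be pressed with more than 45 N
- injector_mid (a point): centre of a brass and steel fuel injector lying loose on the table, 62 x 123 x 23 mm, bystander
- grease_tin_mid (a point): centre of a round grease tin standing loose on the table, 68 mm diameter, 60 mm tall, bystander
- bearing_mid (a point): centre of a ball bearing lying loose on the table, 52 mm diameter, 15 mm thick, bystander

How it is judged (in metres and radians):
On the way, in this order (a step that is already met when the one before it is completed fails the run):
1. the flywheel is turned up against the compression resistance (horizontal distance between cam_rise and follower_mark below 0.00654 m), for 0.05 s.
2. the flywheel stands still just past the peak (0.5 to 21.5 degrees after the follower has reached the top of its lift), brake not yet pressed (horizontal distance between cam_over and follower_mark below 0.00916 m and velocity of joint flywheel between -0.05 and 0.05 rad/s and value of joint brake below 0.003 m), for 0.2 s.
3. the brake plunger is pressed down onto the rim (horizontal distance between cam_over and follower_mark below 0.00916 m and value of joint brake above 0.008 m), for 0.2 s.
At the end, for the whole second after the job is handed in: the flywheel is at rest 0.5 to 21.5 degrees past the top of the compression stroke (where the extra resistance has just gone) and the brake plunger is down on the rim (pressed in more than 8 mm) (all of step 3 and velocity of joint flywheel between -0.05 and 0.05 rad/s); the robot touches nothing.
It fails at once if the flywheel is turned more than about 33 degrees past the top of the stroke (horizontal distance between cam_late and follower_mark below 0.01045 m).
It fails at once if the flywheel turns faster than 1.5 rad/s (velocity of joint flywheel above 1.5 rad/s or velocity of joint flywheel below -1.5 rad/s).
It fails at once if the brake plunger is pressed with more than 45 N (contact force between any of the arm, the fingers and brake above 45 N).
It fails at once if the injector, grease tin or bearing is moved by more than 15 mm (distance of any of injector_mid, grease_tin_mid, bearing_mid from where it was at the start of the episode above 0.015 m).
It also fails if it takes over 70 s, if anything falls off the work surface, if the arm or the gripper's body presses on something with over 40 N, if the wrist force passes 120 N, or if a joint passes its speed limit or range.

### The arm

A 6-joint arm with a two-finger parallel gripper is mounted at the origin on a cart in front of the work surface, level with it; the furniture and walls round the work are solid. World frame = base frame: x ahead of the robot, y to its left, z up, the work surface at z = 0. Lengths are in mm, angles in rad, forces in N, time in s.
With the tool pointing down it reaches from about 275 to 750 mm from the base axis. Payload 10.2 kg.
Tool frame: the origin (TCP) lies between the finger pads; the fingertips stand 11 mm ahead of it and the grasp point (between the pads) lies 8 mm behind it (ctrl.nose_length is the distance from the TCP to the fingertips, in mm); x points along the fingers, y is the direction in which the jaws open and shut, and the axes are right-handed (so a half turn about x gives the same grasp; the last joint's range is limited). The gripper opens to 85 mm and grips with 20 to 120 N. Pads are 22 mm wide; open, the fingers measure 114 mm over their backs; the gripper's body (76 mm by 85 mm) begins 54 mm behind the grasp point. The pads swing forward as they close: fully open they stand 13 mm farther back than shut.
Start: joints at [-1.342, 0.313, 1.498, -0, 1.331, -0.223], TCP at [229.196, -472.335, 242.294] pointing down, gripper open.
Joint ranges: [-2.94, 2.94], [-0.97, 2.17], [0.19, 2.56], [-1.23, 4.37], [0.02, 3.11], [-2.88, 2.88]. Speed limits (rad/s): [2.39, 2.39, 3.01, 3.14, 3.14, 3.14].

### API

Orientations are given as a unit quaternion [w, x, y, z].
In Python, from rig import ctrl, capture, ticket gives the robot as it stands.
- The arm moves only by the tool step_arm, never from a script. Its argument "commands" is a list of rows, each a list of 2 entries, a list of its own where there are three numbers: the shift along the world's x, y, z normalised to -1 to 1, where 1 is 0.04 m, then the turn about the world's z normalised to -1 to 1, where 1 is 180 degrees. A call has 1 to 5 rows; each row shifts and turns the commanded pose from where the row before left it; what a row does not reach is not made up. A row lasts 1/10 s, in which the tool goes at most 50 mm and 8.59 degrees, less where a joint would pass 70% of its speed; a pose out of reach is approached as far as the arm can. A call with a number of a shift or a turn outside -1 to 1 is refused whole. A call with a gripper value outside its range is refused whole. "gripper" is the closure, from -1 (fully open) to 1 (shut), so that 0 is half open, set as the call begins (left out, the last holds). The fingers move at their own pace and stop on an object; "force" is the grip in N (left out, the last holds). Time passes only in rows, so rows that do not move let the fingers close. It gives the time, the measured TCP pose, the force and the opening at its end, in the units of the state.
- ctrl.sense(): the state, without advancing time (a new reading comes with each control period).
- capture(name): name is "side" or "top"; returns a dict with "image" (480x640x3 uint8, blue, green, red), "fov_y" (degrees; the focal length in pixels is half the picture's height over the tangent of half this angle, whatever the lens; pixels are square), "cx", "cy" (the principal point, pixels), "k1" (the pictures are not rectified: a ray, as slopes to the right and down, at radius r is drawn at 1 + k1 r^2 times it, then the intrinsics apply), "origin" and "orientation" of the camera in the world. Camera axes: x right, y down, z forward; pixel columns grow to the right and rows downward; lengths in mm; the calibration is good to about 2 mm. A picture is of the moment at which its call begins. There is no depth.
- ticket.finish_job(): hands the job in, once; it reports no verdict.
The state is a dict: "time_s": time; "joints": joint angles; "dq": joint speeds; "tau": joint torques, N m; "eef_pos": TCP position; "ee_rot": TCP orientation; "force": force on the tool from outside, world axes, zero at the start; "wrist_torque": the same for the moment, N m; "grip_width": opening from 0.0 (shut) to 1.0 (fully open).
Only numpy, scipy, OpenCV 4.12 (cv2) and the standard library are available. Lean on these libraries where they do the work, as an engineer would, in place of code of your own. Each camera call takes 0.05 s, during which the arm holds its last target.

## Working session

There is one attempt and no reset: what is moved stays moved. The work goes in short steps, Python scripts to look and compute and a tool call to move; the robot and the scene stay as the last step left them, time stands still between calls to the robot, and variables do not carry over. Pictures are saved under pics/ and viewed, and the job is handed in when it is done.

Besides the shell and the picture viewer there is one more tool, called as name(argument=value, ...) on one line, values as JSON. step_arm: Moves the arm, as the interface text tells. Its arguments: {"type":"object","properties":{"commands":{"type":"array","items":{"type":"array"}},"gripper":{"type":"number"},"force":{"type":"number"}},"required":["commands"]}

```bash
ls; mkdir -p pics
python3 - <<'E'
from rig import ctrl, capture
import cv2
print(ctrl.sense())
for n in("top","side"):
    c=capture(n); cv2.imwrite(f"pics/{n}0.png",c["image"]); print({k:v for k,v in c.items() if k!="image"})
E
```

```text
pics
{'time_s': 0.0, 'joints': array([-1.34243722e+00,  3.13437207e-01,  1.49841766e+00, -1.14984982e-05,
        1.33098073e+00, -2.23368986e-01]), 'dq': array([-0.00028036,  0.00033587,  0.00128309,  0.00052396,  0.00091302,
        0.0015275 ]), 'tau': array([ 1.00124136e-03, -4.12262034e+01, -2.59740651e+01, -3.99231521e-05,
        4.22999947e-03,  8.69323856e-06]), 'eef_pos': array([ 229.12071527, -472.10662397,  241.74892033]), 'ee_rot': array([-0.15791701, -0.68914156, -0.15879589,  0.68915165]), 'force': array([-0.14626743,  0.18972214,  0.60129353]), 'wrist_torque': array([ 0.02583381, -0.06356247, -0.00250962]), 'grip_width': 1.0027877925480742}
{'fov_y': 46.812455168066045, 'cx': 312.3118387320206, 'cy': 242.11772083508865, 'k1': 0.0013178930332439433, 'origin': array([ 3.72258603e+02, -8.50691022e-01,  1.31584823e+03]), 'orientation': array([ 0.0265999 , -0.70249575,  0.71005298, -0.0402111 ])}
{'fov_y': 43.872881358433425, 'cx': 309.94791960850296, 'cy': 232.12452282785856, 'k1': -0.10148782023547036, 'origin': array([ 463.63201951, 1186.85466151,  637.51360865]), 'orientation': array([ 0.00550569, -0.00163326,  0.83388511, -0.55190818])}
```

View pics/top0.png

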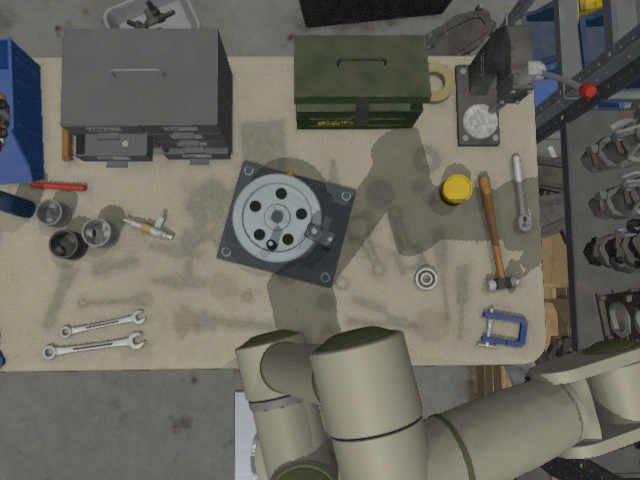

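View pics/side0.png

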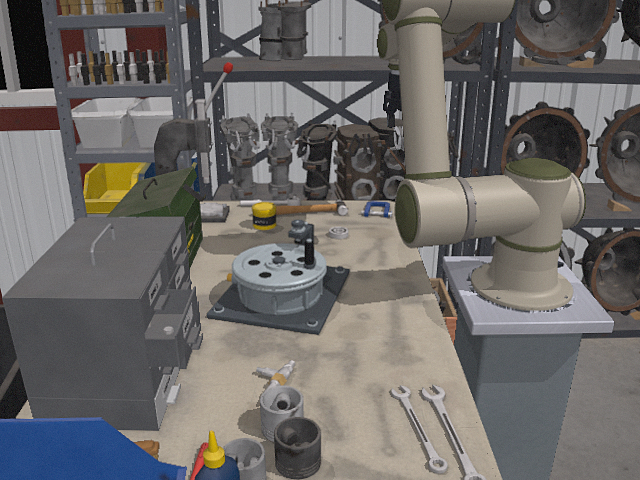

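```bash
cat > h.py <<'E'
import numpy as np, cv2
from scipy.spatial.transform import Rotation as R
def K(c):
    f=240/np.tan(np.radians(c["fov_y"]/2)); return np.array([[f,0,c["cx"]],[0,f,c["cy"]],[0,0,1.]]),np.array([c["k1"],0,0,0,0.])
def rot(c): q=c["orientation"]; return R.from_quat([q[1],q[2],q[3],q[0]]).as_matrix()
def ray(c,u,v):
    k,d=K(c); p=cv2.undistortPoints(np.array([[[u,v]]],float),k,d)[0,0]
    return c["origin"],rot(c)@np.array([p[0],p[1],1])
def plane(c,u,v,z):
    o,d=ray(c,u,v); return o+d*(z-o[2])/d[2]
def proj(c,P):
    k,d=K(c); Rm=rot(c).T; rv=cv2.Rodrigues(Rm)[0]; return cv2.projectPoints(np.array([P],float),rv,-Rm@c["origin"],k,d)[0][0,0]
E
python3 - <<'E'
from rig import ctrl, capture
from h import *
c=capture("top");im=c["image"]
cv2.imwrite("pics/top1.png",cv2.resize(im[150:300,205:365],None,fx=5,fy=4*1.25*0.8,interpolation=cv2.INTER_CUBIC) if 0 else cv2.resize(im[155:295,210:360],None,fx=4,fy=4,interpolation=cv2.INTER_CUBIC))
c2=capture("side");cv2.imwrite("pics/side1.png",cv2.resize(c2["image"][205:335,200:360],None,fx=4.5,fy=4.5,interpolation=cv2.INTER_CUBIC))
for uv in [(276,216)]: print(plane(c,*uv,88))
E
```

```text
[547.90086711  55.19335144  88.        ]
```

View pics/top1.png

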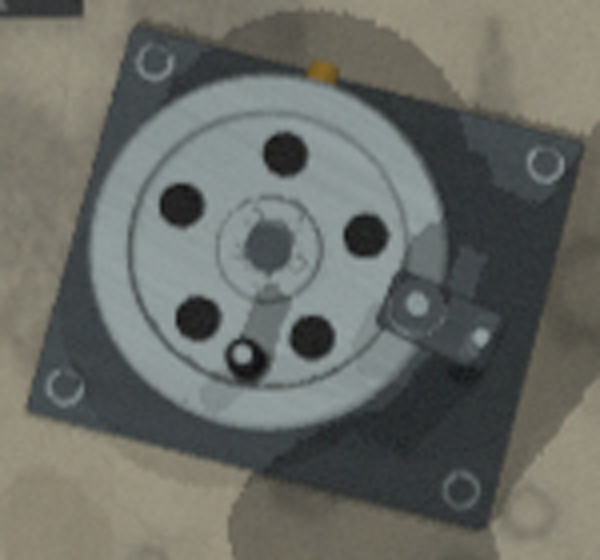

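View pics/side1.png

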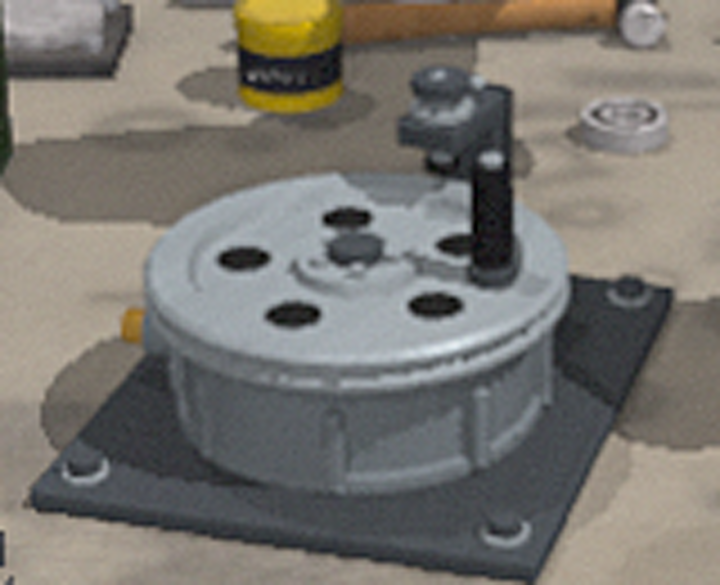

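Run:
```python
from rig import ctrl, capture
from h import *
c=capture("top");s=capture("side")
P=lambda x,y:(210+(x+.5)/4-.5,155+(y+.5)/4-.5)
S=lambda x,y:(200+(x+.5)/4.5-.5,205+(y+.5)/4.5-.5)
w=plane(c,*P(268.5,252),88); b=plane(c,*P(417,303),147); h=plane(c,*P(241,355),141)
ws=plane(s,*S(357,262),88)
hs=plane(s,*S(491,160),141); bs=plane(s,*S(445,77),147)
for n,a,e in(("w",w,ws),("b",b,bs),("h",h,hs)): print(n,a,e)
print(np.linalg.norm((b-w)[:2]),np.linalg.norm((h-w)[:2]),np.linalg.norm((bs-w)[:2]),np.linalg.norm((hs-w)[:2]))
print("nadir",proj(c,[372,-1,0]))
# table objects
for n,u,v,z in(("tin",456,190,60),("brg",426,279,15),("inj",152,227,12)): print(n,plane(c,u,v,z))
# overlay
for cc,nm,f in((c,"ovt",4),(s,"ovs",4)):
    im=cc["image"].copy()
    for t in np.linspace(0,2*np.pi,80):
        q=proj(cc,w+np.array([100*np.cos(t),100*np.sin(t),0])); im[int(round(q[1])),int(round(q[0]))]=(0,0,255)
        for C,r in((h,10),(b,15)):
            q=proj(cc,C+np.array([r*np.cos(t),r*np.sin(t),0])); im[int(round(q[1])),int(round(q[0]))]=(0,255,255)
    cr=im[155:295,210:360] if nm=="ovt" else im[205:335,200:360]
    cv2.imwrite(f"pics/{nm}.png",cv2.resize(cr,None,fx=4,fy=4,interpolation=cv2.INTER_NEAREST))
```

```text
w [544.22710183  53.54134208  88.        ] [542.96818583  57.43721411  88.        ]
b [507.96194017 -27.62952128 147.        ] [503.10237021 -27.35634383 147.        ]
h [481.7308642   66.09497181 141.        ] [479.75013437  59.74965773 141.        ]
88.90371763596907 63.7445945758477 90.7506426249399 64.7751689769663
nadir [301.94748782 294.85407831]
tin [ 608.72978449 -358.71252167   60.        ]
brg [ 405.73691432 -292.97444085   15.        ]
inj [535.22246743 350.57485805  12.        ]
```

View pics/ovt.png

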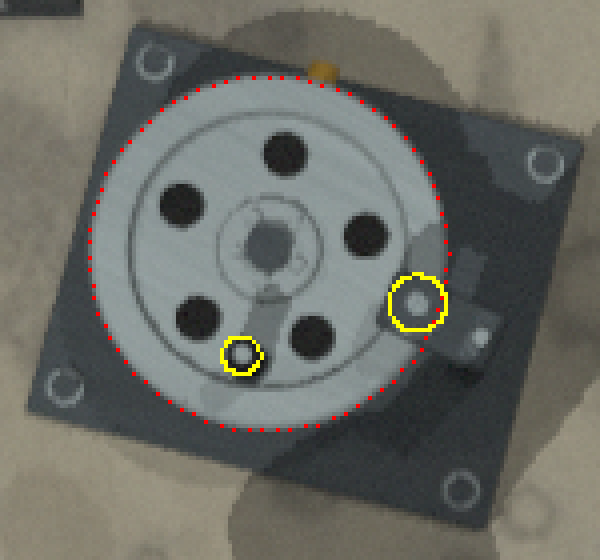

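View pics/ovs.png

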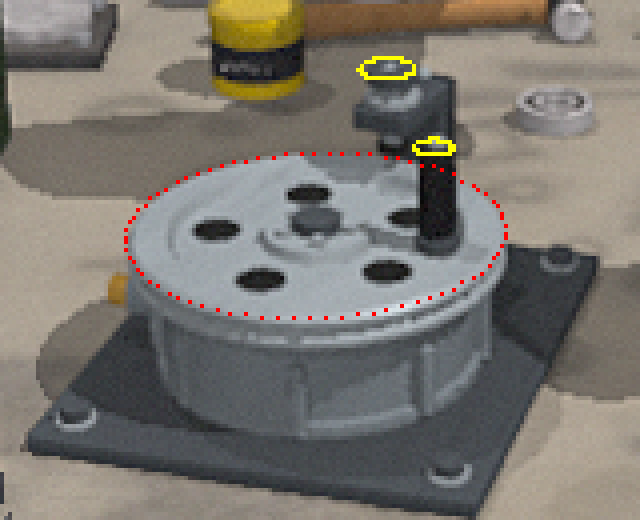

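Run:
```python
from rig import ctrl
from h import *
q=ctrl.sense()["ee_rot"]; m=R.from_quat([*q[1:],q[0]]).as_matrix(); print(m.round(3)); print(np.degrees(np.arctan2(m[1,1],m[0,1])), ctrl.nose_length)
```

```text
[[-0.     0.437 -0.9  ]
 [ 0.    -0.9   -0.437]
 [-1.    -0.    -0.   ]]
-64.11679720277456 11.0
```

step_arm(commands=[[[0.42, 0.9, 0], -0.036], [[0.42, 0.9, 0], -0.036], [[0.42, 0.9, 0], -0.036], [[0.42, 0.9, 0], -0.036], [[0.42, 0.9, 0], 0]], gripper=-1, force=60)

```text
time_s: 0.8
eef_pos: [313.6, -290.8, 242.3]
ee_rot: [-0.001, 0.707, -0.002, -0.707]
force: [0.5, 0.9, -0.0]
grip_width: 0.996
```

step_arm(commands=[[[0.42, 0.9, 0], 0], [[0.42, 0.9, 0], 0], [[0.42, 0.9, 0], 0], [[0.42, 0.9, 0], 0], [[0.42, 0.9, 0], 0]])

```text
time_s: 1.3
eef_pos: [397.6, -110.8, 242.5]
ee_rot: [-0.0, 0.707, -0.0, -0.707]
force: [0.6, -0.3, -0.1]
grip_width: 1.001
```

step_arm(commands=[[[0.42, 0.9, 0], 0], [[0.42, 0.9, 0], 0], [[0.42, 0.9, 0], 0], [[0.42, 0.7, 0], 0], [[0, 0, 0], 0]])

```text
time_s: 1.8
eef_pos: [465.3, 26.3, 242.1]
ee_rot: [0.001, 0.707, 0.001, -0.707]
force: [-0.1, -0.6, 0.4]
grip_width: 0.998
```

step_arm(commands=[[[0.2, 0.5, 0], 0], [[0.2, 0.48, 0], 0], [[0, 0, -0.8], 0], [[0, 0, -0.8], 0], [[0, 0, -0.25], 0]])

```text
time_s: 2.3
eef_pos: [478.9, 62.5, 165.8]
ee_rot: [0.0, -0.705, 0.0, 0.709]
force: [0.7, -0.1, 0.4]
grip_width: 1.0
```

Run:
```python
from rig import ctrl, capture
from h import *
print(ctrl.sense()["eef_pos"])
c=capture("top");cv2.imwrite("pics/top2.png",cv2.resize(c["image"][155:295,210:360],None,fx=4,fy=4))
s=capture("side");cv2.imwrite("pics/side2.png",cv2.resize(s["image"][185:335,200:380],None,fx=4,fy=4))
```

```text
[478.91332714  62.5157535  165.77113861]
```

View pics/side2.png

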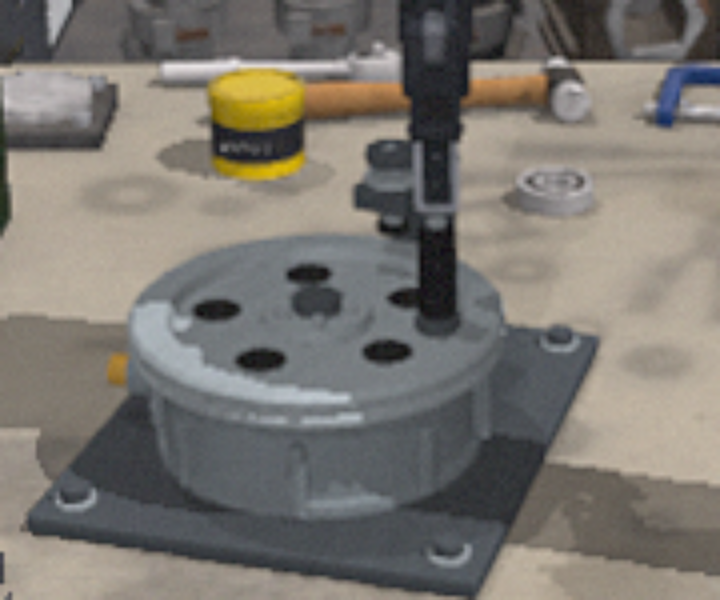

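View pics/top2.png

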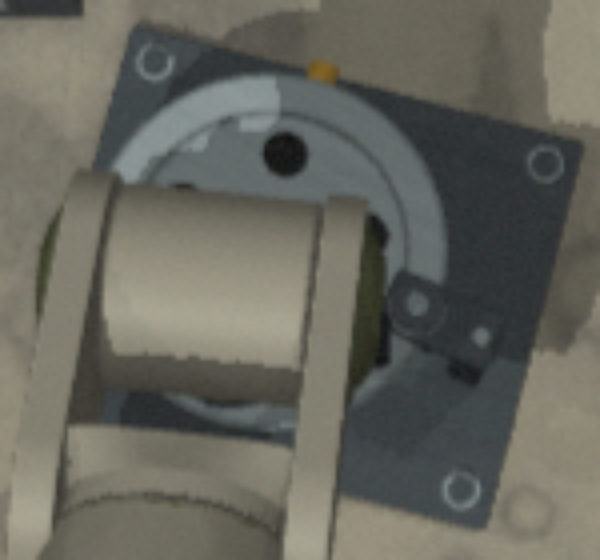

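step_arm(commands=[[[0.04, 0.05, -0.35], 0], [[0, 0, -0.35], 0], [[0, 0, -0.35], 0], [[0, 0, -0.3], 0], [[0, 0, 0], 0]])

```text
time_s: 2.9
eef_pos: [481.9, 64.6, 114.1]
ee_rot: [0.0, -0.707, 0.0, 0.707]
force: [-0.4, -0.9, 0.3]
grip_width: 1.001
```

step_arm(commands=[[[0, 0, 0], 0], [[0, 0, 0], 0], [[0, 0, 0], 0], [[0, 0, 0], 0], [[0, 0, 0], 0]], gripper=1, force=60)

```text
time_s: 3.4
eef_pos: [482.1, 64.9, 114.8]
ee_rot: [-0.0, 0.707, -0.0, -0.707]
force: [-0.6, -0.2, 2.7]
grip_width: 0.22
```

step_arm(commands=[[[0, 0, 0], 0], [[0, 0, 0], 0], [[0, 0, 0], 0], [[0, 0, 0], 0], [[0, 0, 0], 0]])

```text
time_s: 3.9
eef_pos: [482.1, 64.9, 114.8]
ee_rot: [-0.0, 0.707, -0.0, -0.707]
force: [-2.1, 0.1, 5.8]
grip_width: 0.218
```

```bash
cat > nx.py <<'E'
import sys,json,os
from rig import ctrl
from h import *
from scipy.optimize import least_squares
# usage: nx.py step_rad [n]
f="log.json"; L=json.load(open(f)) if os.path.exists(f) else []
s=ctrl.sense(); p=s["eef_pos"][:2]; F=s["force"]
L.append([*map(float,p)]); json.dump(L,open(f,"w"))
A=np.array(L); prior=np.array([545.5,54.])
def res(c): return np.r_[(np.hypot(*(A-c[:2]).T)-65), (c[:2]-prior)/3]
c=least_squares(res,prior,loss="soft_l1").x
d=p-c; th=np.arctan2(d[1],d[0])
d0=A[0]-c; turned=(np.arctan2(d0[1],d0[0])-th)
t=np.array([np.sin(th),-np.cos(th)]); r=d/np.hypot(*d)
print("t",round(s["time_s"],2),"c",c.round(1),"r",np.hypot(*d).round(1),"turned",round(turned,3),"Ftan(resist)",round(-F[:2]@t,2),"Frad",round(F[:2]@r,2),"Fz",round(F[2],1),"z",s["eef_pos"][2].round(1),"pos",p.round(1))
st=float(sys.argv[1]); n=int(sys.argv[2]) if len(sys.argv)>2 else 5
q=p
for i in range(1,n+1):
    g=c+65*np.array([np.cos(th-i*st),np.sin(th-i*st)])
    print(((g-q)/40).round(3)); q=g
E
python3 nx.py 0.05
```

```text
t 3.9 c [546.1  53.9] r 64.9 turned 0.0 Ftan(resist) 0.28 Frad 2.05 Fz 5.8 z 114.8 pos [482.1  64.9]
[0.014 0.08 ]
[0.02  0.079]
[0.024 0.078]
[0.027 0.076]
[0.031 0.075]
```

step_arm(commands=[[[0.014, 0.08, 0], 0], [[0.02, 0.079, 0], 0], [[0.024, 0.078, 0], 0], [[0.027, 0.076, 0], 0], [[0.031, 0.075, 0], 0]])

```text
time_s: 4.4
eef_pos: [486.7, 80.4, 114.8]
ee_rot: [-0.0, 0.707, -0.0, -0.707]
force: [-2.6, -0.8, 6.0]
grip_width: 0.219
```

```bash
python3 nx.py 0.05
```

```text
t 4.4 c [546.1  53.9] r 65.0 turned 0.249 Ftan(resist) 1.77 Frad 2.06 Fz 6.0 z 114.8 pos [486.7  80.4]
[0.035 0.073]
[0.039 0.072]
[0.042 0.07 ]
[0.045 0.067]
[0.049 0.065]
```

step_arm(commands=[[[0.035, 0.073, 0], 0], [[0.039, 0.072, 0], 0], [[0.042, 0.07, 0], 0], [[0.045, 0.067, 0], 0], [[0.049, 0.065, 0], 0]])

```text
time_s: 4.9
eef_pos: [495.1, 94.4, 114.8]
ee_rot: [-0.0, 0.707, -0.0, -0.707]
force: [-2.1, -0.2, 5.8]
grip_width: 0.217
```

```bash
python3 nx.py 0.04
```

```text
t 4.9 c [546.1  54. ] r 65.0 turned 0.501 Ftan(resist) 1.42 Frad 1.5 Fz 5.8 z 114.8 pos [495.1  94.4]
[0.042 0.05 ]
[0.043 0.048]
[0.045 0.047]
[0.047 0.045]
[0.049 0.043]
```

step_arm(commands=[[[0.042, 0.05, 0], 0], [[0.043, 0.048, 0], 0], [[0.045, 0.047, 0], 0], [[0.047, 0.045, 0], 0], [[0.049, 0.043, 0], 0]])

```text
time_s: 5.4
eef_pos: [504.1, 103.8, 114.8]
ee_rot: [-0.0, 0.707, -0.0, -0.707]
force: [-2.5, 0.8, 7.1]
grip_width: 0.222
```

```bash
python3 nx.py 0.03
```

```text
t 5.4 c [546.1  54.1] r 65.0 turned 0.702 Ftan(resist) 1.34 Frad 2.21 Fz 7.1 z 114.8 pos [504.1 103.8]
[0.038 0.03 ]
[0.039 0.03 ]
[0.039 0.029]
[0.04  0.027]
[0.041 0.026]
```

step_arm(commands=[[[0.038, 0.03, 0], 0], [[0.039, 0.03, 0], 0], [[0.039, 0.029, 0], 0], [[0.04, 0.027, 0], 0], [[0.041, 0.026, 0], 0]])

```text
time_s: 5.9
eef_pos: [512.0, 109.5, 114.8]
ee_rot: [-0.0, 0.707, -0.0, -0.707]
force: [-3.1, 0.7, 5.8]
grip_width: 0.217
```

```bash
python3 nx.py 0.03
```

```text
t 5.9 c [546.1  54.2] r 65.0 turned 0.852 Ftan(resist) 2.26 Frad 2.24 Fz 5.8 z 114.8 pos [512.  109.5]
[0.042 0.024]
[0.043 0.024]
[0.043 0.022]
[0.044 0.021]
[0.045 0.02 ]
```

step_arm(commands=[[[0.042, 0.024, 0], 0], [[0.043, 0.024, 0], 0], [[0.043, 0.022, 0], 0], [[0.044, 0.021, 0], 0]])

```text
time_s: 6.3
eef_pos: [518.9, 113.3, 114.8]
ee_rot: [-0.0, 0.707, 0.0, -0.707]
force: [-3.2, 1.5, 5.1]
grip_width: 0.221
```

```bash
python3 nx.py 0.03
```

```text
t 6.3 c [546.1  54.2] r 65.0 turned 0.973 Ftan(resist) 2.28 Frad 2.67 Fz 5.1 z 114.8 pos [518.9 113.3]
[0.045 0.019]
[0.045 0.018]
[0.046 0.017]
[0.046 0.016]
[0.047 0.014]
```

step_arm(commands=[[[0.045, 0.019, 0], 0], [[0.045, 0.018, 0], 0], [[0.046, 0.017, 0], 0], [[0.046, 0.016, 0], 0]])

```text
time_s: 6.7
eef_pos: [526.2, 116.1, 114.8]
ee_rot: [-0.0, 0.707, 0.0, -0.707]
force: [-2.0, 1.7, 5.1]
grip_width: 0.216
```

```bash
python3 nx.py 0.03
```

```text
t 6.7 c [546.2  54.2] r 65.0 turned 1.093 Ftan(resist) 1.42 Frad 2.25 Fz 5.1 z 114.8 pos [526.2 116.1]
[0.047 0.014]
[0.047 0.013]
[0.047 0.011]
[0.048 0.01 ]
[0.048 0.009]
```

step_arm(commands=[[[0.047, 0.014, 0], 0], [[0.047, 0.013, 0], 0], [[0.047, 0.011, 0], 0], [[0.048, 0.01, 0], 0]])

```text
time_s: 7.1
eef_pos: [533.7, 118.1, 114.8]
ee_rot: [-0.0, 0.707, 0.0, -0.707]
force: [-1.2, 1.3, 5.2]
grip_width: 0.219
```

```bash
python3 nx.py 0.03
```

```text
t 7.1 c [546.2  54.2] r 65.0 turned 1.214 Ftan(resist) 0.9 Frad 1.45 Fz 5.2 z 114.8 pos [533.7 118.1]
[0.048 0.008]
[0.048 0.007]
[0.048 0.006]
[0.049 0.004]
[0.049 0.003]
```

step_arm(commands=[[[0.048, 0.008, 0], 0], [[0.048, 0.007, 0], 0], [[0.048, 0.006, 0], 0], [[0.049, 0.004, 0], 0]])

```text
time_s: 7.5
eef_pos: [541.5, 119.1, 114.8]
ee_rot: [-0.0, 0.707, 0.0, -0.707]
force: [-1.9, 2.4, 5.2]
grip_width: 0.219
```

```bash
python3 nx.py 0.03
```

```text
t 7.5 c [546.2  54.2] r 65.0 turned 1.334 Ftan(resist) 1.76 Frad 2.5 Fz 5.2 z 114.8 pos [541.5 119.1]
[0.049 0.003]
[0.049 0.001]
[ 0.049 -0.   ]
[ 0.049 -0.002]
[ 0.049 -0.003]
```

step_arm(commands=[[[0.049, 0.003, 0], 0], [[0.049, 0.001, 0], 0], [[0.049, 0, 0], 0], [[0.049, -0.002, 0], 0]])

```text
time_s: 7.9
eef_pos: [549.4, 119.2, 114.8]
ee_rot: [-0.0, 0.707, 0.0, -0.707]
force: [-1.9, 3.3, 5.2]
grip_width: 0.219
```

```bash
python3 nx.py 0.03
```

```text
t 7.9 c [546.2  54.2] r 65.0 turned 1.456 Ftan(resist) 2.04 Frad 3.16 Fz 5.2 z 114.8 pos [549.4 119.2]
[ 0.049 -0.004]
[ 0.049 -0.005]
[ 0.048 -0.006]
[ 0.048 -0.008]
[ 0.048 -0.009]
```

step_arm(commands=[[[0.049, -0.005, 0], 0], [[0.049, -0.006, 0], 0], [[0.048, -0.007, 0], 0], [[0.048, -0.008, 0], 0]])

```text
time_s: 8.3
eef_pos: [557.3, 118.3, 114.8]
ee_rot: [-0.001, 0.707, 0.0, -0.707]
force: [-0.5, 4.1, 5.2]
grip_width: 0.218
```

```bash
python3 nx.py 0.03
```

```text
t 8.3 c [546.2  54.2] r 65.0 turned 1.578 Ftan(resist) 1.23 Frad 3.91 Fz 5.2 z 114.8 pos [557.3 118.3]
[ 0.048 -0.009]
[ 0.048 -0.01 ]
[ 0.047 -0.012]
[ 0.047 -0.013]
[ 0.046 -0.015]
```

step_arm(commands=[[[0.048, -0.009, 0], 0], [[0.048, -0.01, 0], 0], [[0.047, -0.011, 0], 0], [[0.047, -0.012, 0], 0]])

```text
time_s: 8.7
eef_pos: [565.0, 116.5, 114.8]
ee_rot: [-0.0, 0.707, 0.0, -0.707]
force: [-0.8, 3.0, 5.2]
grip_width: 0.219
```

```bash
python3 nx.py 0.03
```

```text
t 8.7 c [546.2  54.2] r 65.0 turned 1.699 Ftan(resist) 1.63 Frad 2.59 Fz 5.2 z 114.8 pos [565.  116.5]
[ 0.046 -0.015]
[ 0.046 -0.016]
[ 0.045 -0.018]
[ 0.045 -0.019]
[ 0.044 -0.02 ]
```

step_arm(commands=[[[0.046, -0.015, 0], 0], [[0.046, -0.016, 0], 0], [[0.045, -0.017, 0], 0], [[0.045, -0.019, 0], 0]])

```text
time_s: 9.1
eef_pos: [572.3, 113.7, 114.8]
ee_rot: [-0.001, 0.708, 0.0, -0.707]
force: [-0.6, 3.6, 5.1]
grip_width: 0.219
```

```bash
python3 nx.py 0.03
```

```text
t 9.1 c [546.2  54.2] r 65.0 turned 1.82 Ftan(resist) 1.95 Frad 3.06 Fz 5.1 z 114.8 pos [572.3 113.7]
[ 0.044 -0.02 ]
[ 0.044 -0.022]
[ 0.043 -0.023]
[ 0.042 -0.024]
[ 0.042 -0.025]
```

step_arm(commands=[[[0.044, -0.02, 0], 0], [[0.044, -0.022, 0], 0], [[0.043, -0.023, 0], 0], [[0.042, -0.024, 0], 0]])

```text
time_s: 9.5
eef_pos: [579.3, 110.2, 114.8]
ee_rot: [-0.0, 0.708, 0.0, -0.707]
force: [0.4, 4.0, 5.4]
grip_width: 0.214
```

```bash
python3 nx.py 0.03
```

```text
t 9.5 c [546.2  54.2] r 65.0 turned 1.941 Ftan(resist) 1.7 Frad 3.67 Fz 5.4 z 114.8 pos [579.3 110.2]
[ 0.041 -0.026]
[ 0.041 -0.027]
[ 0.04  -0.028]
[ 0.039 -0.029]
[ 0.038 -0.03 ]
```

step_arm(commands=[[[0.041, -0.025, 0], 0], [[0.041, -0.027, 0], 0], [[0.04, -0.028, 0], 0], [[0.039, -0.029, 0], 0]])

```text
time_s: 9.9
eef_pos: [585.8, 105.7, 114.8]
ee_rot: [-0.0, 0.708, 0.0, -0.706]
force: [0.7, 3.0, 5.4]
grip_width: 0.217
```

```bash
python3 nx.py 0.03
```

```text
t 9.9 c [546.2  54.2] r 65.0 turned 2.062 Ftan(resist) 1.26 Frad 2.84 Fz 5.4 z 114.8 pos [585.8 105.7]
[ 0.038 -0.03 ]
[ 0.037 -0.031]
[ 0.036 -0.033]
[ 0.035 -0.034]
[ 0.034 -0.035]
```

step_arm(commands=[[[0.038, -0.03, 0], 0], [[0.037, -0.031, 0], 0], [[0.036, -0.032, 0], 0], [[0.035, -0.034, 0], 0]])

```text
time_s: 10.3
eef_pos: [591.7, 100.6, 114.8]
ee_rot: [-0.0, 0.708, 0.0, -0.706]
force: [1.3, 3.5, 4.3]
grip_width: 0.218
```

```bash
python3 nx.py 0.03
```

```text
t 10.3 c [546.2  54.2] r 65.0 turned 2.183 Ftan(resist) 1.48 Frad 3.42 Fz 4.3 z 114.8 pos [591.7 100.6]
[ 0.035 -0.034]
[ 0.033 -0.036]
[ 0.032 -0.037]
[ 0.031 -0.038]
[ 0.03  -0.039]
```

step_arm(commands=[[[0.035, -0.034, 0], 0], [[0.033, -0.036, 0], 0], [[0.032, -0.037, 0], 0], [[0.031, -0.038, 0], 0]])

```text
time_s: 10.7
eef_pos: [597.0, 94.7, 114.8]
ee_rot: [-0.0, 0.708, -0.0, -0.706]
force: [3.0, 3.4, 4.7]
grip_width: 0.216
```

```bash
python3 nx.py 0.03
```

```text
t 10.7 c [546.2  54.2] r 65.0 turned 2.305 Ftan(resist) 0.76 Frad 4.44 Fz 4.7 z 114.8 pos [597.   94.7]
[ 0.03  -0.038]
[ 0.029 -0.039]
[ 0.027 -0.04 ]
[ 0.026 -0.041]
[ 0.025 -0.042]
```

step_arm(commands=[[[0.03, -0.038, 0], 0], [[0.029, -0.039, 0], 0], [[0.028, -0.04, 0], 0], [[0.027, -0.041, 0], 0]])

```text
time_s: 11.1
eef_pos: [601.3, 88.6, 114.8]
ee_rot: [-0.001, 0.708, 0.0, -0.707]
force: [-0.6, 6.4, 6.3]
grip_width: 0.218
```

```bash
python3 nx.py 0.03
```

```text
t 11.1 c [546.2  54.2] r 65.0 turned 2.419 Ftan(resist) 5.78 Frad 2.9 Fz 6.3 z 114.8 pos [601.3  88.6]
[ 0.025 -0.042]
[ 0.024 -0.042]
[ 0.023 -0.043]
[ 0.021 -0.044]
[ 0.02  -0.044]
```

step_arm(commands=[[[0.025, -0.042, 0], 0], [[0.024, -0.042, 0], 0], [[0.023, -0.043, 0], 0]])

```text
time_s: 11.4
eef_pos: [603.6, 84.7, 114.8]
ee_rot: [0.001, -0.707, -0.001, 0.707]
force: [-3.1, 11.8, 8.6]
grip_width: 0.219
```

```bash
python3 nx.py 0.03
```

```text
t 11.4 c [546.2  54.2] r 65.0 turned 2.489 Ftan(resist) 11.84 Frad 2.77 Fz 8.6 z 114.8 pos [603.6  84.7]
[ 0.022 -0.043]
[ 0.021 -0.044]
[ 0.02  -0.045]
[ 0.018 -0.045]
[ 0.017 -0.046]
```

step_arm(commands=[[[0.021, -0.043, 0], 0], [[0.02, -0.044, 0], 0]])

```text
time_s: 11.6
eef_pos: [604.8, 82.2, 114.8]
ee_rot: [0.002, -0.707, -0.002, 0.707]
force: [-5.6, 18.0, 10.3]
grip_width: 0.218
```

```bash
python3 nx.py 0.03
```

```text
t 11.6 c [546.2  54.2] r 65.0 turned 2.532 Ftan(resist) 18.68 Frad 2.65 Fz 10.3 z 114.8 pos [604.8  82.2]
[ 0.02  -0.044]
[ 0.019 -0.045]
[ 0.018 -0.045]
[ 0.016 -0.046]
[ 0.015 -0.046]
```

step_arm(commands=[[[0.02, -0.043, 0], 0], [[0.019, -0.044, 0], 0]])

```text
time_s: 11.8
eef_pos: [605.8, 80.2, 114.8]
ee_rot: [0.003, -0.706, -0.003, 0.708]
force: [-8.1, 25.0, 11.3]
grip_width: 0.224
```

```bash
python3 nx.py 0.03
```

```text
t 11.8 c [546.2  54.2] r 65.0 turned 2.565 Ftan(resist) 26.16 Frad 2.58 Fz 11.3 z 114.8 pos [605.8  80.2]
[ 0.018 -0.045]
[ 0.017 -0.046]
[ 0.016 -0.046]
[ 0.015 -0.046]
[ 0.013 -0.047]
```

Run:
```python
from rig import ctrl, capture
from h import *
s=ctrl.sense(); print({k:np.round(v,3) for k,v in s.items()})
c=capture("top");cv2.imwrite("pics/top3.png",cv2.resize(c["image"][80:300,180:440],None,fx=2.7,fy=2.7))
s=capture("side");cv2.imwrite("pics/side3.png",cv2.resize(s["image"][80:335,160:400],None,fx=2.3,fy=2.3))
s=ctrl.sense(); print(s["eef_pos"],s["force"],s["time_s"])
```

```text
{'time_s': np.float64(11.8), 'joints': array([-0.063,  0.618,  1.378,  0.008,  1.148,  1.505]), 'dq': array([-0.019,  0.009, -0.015,  0.016,  0.018, -0.029]), 'tau': array([-1.5904e+01, -4.6411e+01, -2.4183e+01, -5.6510e+00, -2.4810e+00,
       -1.1000e-02]), 'eef_pos': array([605.752,  80.24 , 114.776]), 'ee_rot': array([ 0.003, -0.706, -0.003,  0.708]), 'force': array([-8.1  , 25.009, 11.331]), 'wrist_torque': array([ 4.243,  1.374, -0.051]), 'grip_width': np.float64(0.224)}
[605.85378612  79.95654094 114.78126251] [-5.95541691 20.22516712 10.05447283] 11.9
```

View pics/side3.png

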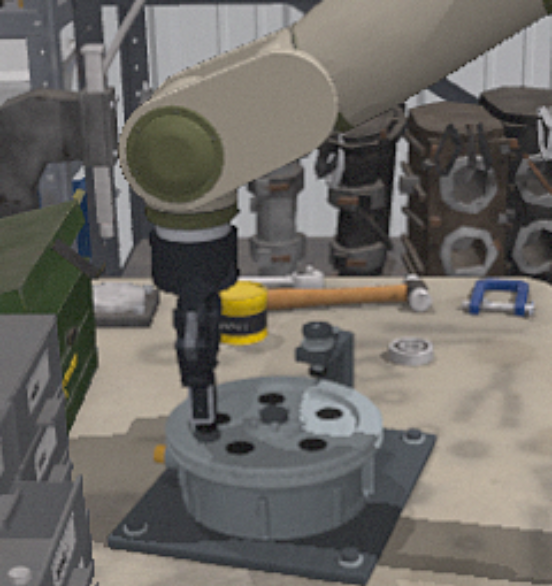

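View pics/top3.png

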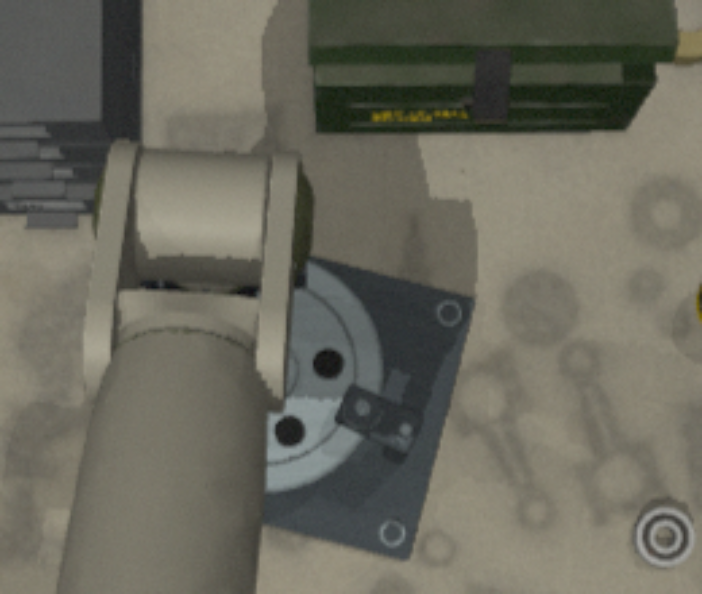

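step_arm(commands=[[[0, 0, 0], 0], [[0, 0, 0], 0]])

```text
time_s: 12.1
eef_pos: [606.0, 79.6, 114.8]
ee_rot: [0.002, -0.706, -0.002, 0.708]
force: [-5.5, 18.1, 9.7]
grip_width: 0.219
```

```bash
python3 nx.py 0.015
```

```text
t 12.1 c [546.2  54.2] r 65.0 turned 2.576 Ftan(resist) 18.87 Frad 1.98 Fz 9.7 z 114.8 pos [606.   79.6]
[ 0.009 -0.023]
[ 0.009 -0.023]
[ 0.009 -0.023]
[ 0.008 -0.023]
[ 0.008 -0.023]
```

step_arm(commands=[[[0.009, -0.023, 0], 0], [[0.009, -0.023, 0], 0], [[0.009, -0.023, 0], 0]])

```text
time_s: 12.4
eef_pos: [606.4, 78.7, 114.7]
ee_rot: [0.003, -0.706, -0.003, 0.708]
force: [-10.0, 29.8, 11.8]
grip_width: 0.22
```

```bash
python3 nx.py 0.015
```

```text
t 12.4 c [546.2  54.2] r 65.0 turned 2.591 Ftan(resist) 31.4 Frad 1.99 Fz 11.8 z 114.7 pos [606.4  78.7]
[ 0.009 -0.023]
[ 0.009 -0.023]
[ 0.008 -0.023]
[ 0.008 -0.023]
[ 0.008 -0.023]
```

step_arm(commands=[[[0, 0, 0], 0], [[0, 0, 0], 0], [[0, 0, 0], 0], [[0, 0, 0], 0], [[0, 0, 0], 0]])

```text
time_s: 12.9
eef_pos: [608.1, 74.0, 114.8]
ee_rot: [-0.0, 0.707, 0.0, -0.707]
force: [-0.8, 3.9, 6.0]
grip_width: 0.219
```

```bash
python3 nx.py 0.015
```

```text
t 12.9 c [546.2  54.2] r 65.0 turned 2.668 Ftan(resist) 3.95 Frad 0.38 Fz 6.0 z 114.8 pos [608.1  74. ]
[ 0.007 -0.023]
[ 0.007 -0.023]
[ 0.007 -0.023]
[ 0.006 -0.024]
[ 0.006 -0.024]
```

step_arm(commands=[[[0.007, -0.023, 0], 0], [[0.007, -0.023, 0], 0]])

```text
time_s: 13.1
eef_pos: [608.6, 72.5, 114.8]
ee_rot: [-0.001, 0.707, 0.0, -0.707]
force: [-1.3, 7.7, 6.6]
grip_width: 0.217
```

```bash
python3 nx.py 0.015
```

```text
t 13.1 c [546.2  54.2] r 65.0 turned 2.691 Ftan(resist) 7.75 Frad 0.92 Fz 6.6 z 114.8 pos [608.6  72.5]
[ 0.006 -0.024]
[ 0.006 -0.024]
[ 0.006 -0.024]
[ 0.006 -0.024]
[ 0.005 -0.024]
```

step_arm(commands=[[[0.006, -0.024, 0], 0], [[0.006, -0.024, 0], 0], [[0, 0, 0], 0]])

```text
time_s: 13.4
eef_pos: [608.8, 71.7, 114.8]
ee_rot: [0.001, -0.707, -0.001, 0.707]
force: [-2.7, 13.0, 7.5]
grip_width: 0.216
```

```bash
python3 nx.py 0.015
```

```text
t 13.4 c [546.2  54.2] r 65.0 turned 2.704 Ftan(resist) 13.28 Frad 0.87 Fz 7.5 z 114.8 pos [608.8  71.7]
[ 0.007 -0.023]
[ 0.006 -0.024]
[ 0.006 -0.024]
[ 0.005 -0.024]
[ 0.005 -0.024]
```

```bash
cat > wa.py <<'E'
import sys
from rig import ctrl,capture
from h import *
def holes(c,im,draw=False):
    # warp rim plane region: find dark blobs near 40-50mm radius from centre
    g=im.max(axis=2); m=(g<60).astype(np.uint8)
    n,lab,st,ce=cv2.connectedComponentsWithStats(m)
    out=[]
    for i in range(1,n):
        if 25<st[i,4]<160:
            w=plane(c,*ce[i],88); d=w[:2]-np.array([544.8,54.])
            if 40<np.hypot(*d)<62: out.append((round(np.degrees(np.arctan2(d[1],d[0])),1),round(np.hypot(*d),1),int(st[i,4])))
    return out
if __name__=="__main__":
    im0=cv2.imread("pics/top0.png"); c=capture("top")
    print("start",holes(c,im0)); print("now",holes(c,c["image"]))
    s=capture("side"); cv2.imwrite("pics/"+sys.argv[1],np.hstack([cv2.resize(x,None,fx=3,fy=3,interpolation=cv2.INTER_CUBIC) for x in (c["image"][180:300,230:350],s["image"][215:335,220:350])]))
    st=ctrl.sense(); print(st["eef_pos"],st["force"])
E
python3 wa.py a1.png
```

```text
start [(np.float64(-9.7), np.float64(55.5), 83), (np.float64(60.8), np.float64(55.2), 82), (np.float64(-81.4), np.float64(55.0), 84), (np.float64(133.6), np.float64(54.1), 85), (np.float64(-153.6), np.float64(54.1), 82)]
now [(np.float64(-91.4), np.float64(55.0), 92), (np.float64(-160.8), np.float64(55.3), 60)]
[608.79610275  71.72370273 114.8303961 ] [-2.92659751 12.85014252  8.59010601]
```

View pics/a1.png

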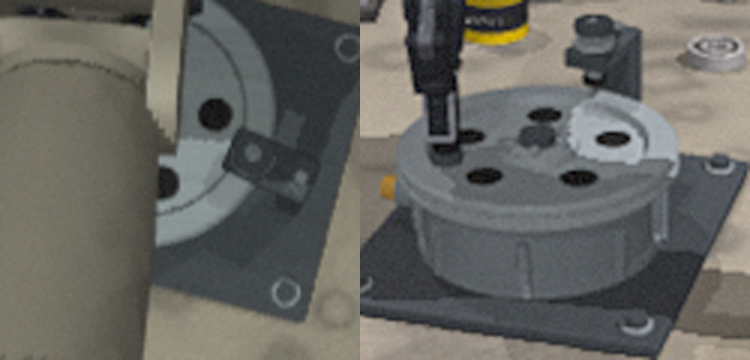

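step_arm(commands=[[[0.007, -0.023, 0], 0], [[0, 0, 0], 0], [[0, 0, 0], 0]])

```text
time_s: 13.8
eef_pos: [609.5, 68.9, 114.8]
ee_rot: [-0.0, 0.707, -0.0, -0.707]
force: [-0.9, 2.1, 6.7]
grip_width: 0.218
```

```bash
python3 nx.py 0.015
```

```text
t 13.8 c [546.2  54.2] r 65.0 turned 2.749 Ftan(resist) 2.21 Frad -0.44 Fz 6.7 z 114.8 pos [609.5  68.9]
[ 0.004 -0.024]
[ 0.005 -0.024]
[ 0.005 -0.024]
[ 0.004 -0.024]
[ 0.004 -0.024]
```

step_arm(commands=[[[0, 0, 0], 0], [[0, 0, 0], 0], [[0, 0, 0], 0]])

```text
time_s: 14.1
eef_pos: [609.5, 68.8, 114.8]
ee_rot: [-0.0, 0.707, -0.0, -0.707]
force: [-0.2, 1.8, 6.4]
grip_width: 0.219
```

```bash
python3 nx.py 0.015
```

```text
t 14.1 c [546.2  54.2] r 65.0 turned 2.751 Ftan(resist) 1.77 Frad 0.19 Fz 6.4 z 114.8 pos [609.5  68.8]
[ 0.005 -0.024]
[ 0.005 -0.024]
[ 0.005 -0.024]
[ 0.004 -0.024]
[ 0.004 -0.024]
```

step_arm(commands=[[[0.005, -0.024, 0], 0], [[0.005, -0.024, 0], 0]])

```text
time_s: 14.3
eef_pos: [609.9, 66.8, 114.8]
ee_rot: [-0.0, 0.707, -0.0, -0.707]
force: [-0.9, 2.0, 7.0]
grip_width: 0.22
```

```bash
python3 nx.py 0.015
```

```text
t 14.3 c [546.2  54.2] r 65.0 turned 2.782 Ftan(resist) 2.15 Frad -0.46 Fz 7.0 z 114.8 pos [609.9  66.8]
[ 0.004 -0.024]
[ 0.004 -0.024]
[ 0.004 -0.024]
[ 0.003 -0.024]
[ 0.003 -0.024]
```

step_arm(commands=[[[0.004, -0.024, 0], 0], [[0.004, -0.024, 0], 0], [[0.003, -0.024, 0], 0], [[0.003, -0.024, 0], 0]])

```text
time_s: 14.7
eef_pos: [610.6, 62.8, 114.8]
ee_rot: [-0.0, 0.707, -0.0, -0.707]
force: [0.7, 1.9, 6.3]
grip_width: 0.214
```

```bash
python3 nx.py 0.015
```

```text
t 14.7 c [546.2  54.2] r 65.0 turned 2.844 Ftan(resist) 1.79 Frad 0.91 Fz 6.3 z 114.8 pos [610.6  62.8]
[ 0.003 -0.024]
[ 0.003 -0.024]
[ 0.002 -0.024]
[ 0.002 -0.024]
[ 0.002 -0.024]
```

step_arm(commands=[[[0.003, -0.024, 0], 0], [[0.003, -0.024, 0], 0], [[0, 0, 0], 0], [[0, 0, 0], 0], [[0, 0, 0], 0]])

```text
time_s: 15.2
eef_pos: [610.9, 60.7, 114.8]
ee_rot: [-0.0, 0.707, -0.0, -0.707]
force: [-0.9, -0.3, 7.0]
grip_width: 0.218
```

step_arm(commands=[[[0, 0, 0], 0], [[0, 0, 0], 0], [[0, 0, 0], 0], [[0, 0, 0], 0], [[0, 0, 0], 0]])

```text
time_s: 15.7
eef_pos: [610.9, 60.7, 114.8]
ee_rot: [-0.0, 0.707, -0.0, -0.707]
force: [-0.1, 1.1, 6.1]
grip_width: 0.218
```

```bash
python3 nx.py 0.015; python3 wa.py a2.png
```

```text
t 15.7 c [546.2  54.2] r 65.0 turned 2.877 Ftan(resist) 1.13 Frad 0.02 Fz 6.1 z 114.8 pos [610.9  60.7]
[ 0.002 -0.024]
[ 0.002 -0.024]
[ 0.002 -0.024]
[ 0.001 -0.024]
[ 0.001 -0.024]
start [(np.float64(-9.7), np.float64(55.5), 83), (np.float64(60.8), np.float64(55.2), 82), (np.float64(-81.4), np.float64(55.0), 84), (np.float64(133.6), np.float64(54.1), 85), (np.float64(-153.6), np.float64(54.1), 82)]
now [(np.float64(-100.9), np.float64(54.9), 90)]
[610.83479267  60.70944053 114.81198124] [1.04418256 0.21808536 6.61456893]
```

step_arm(commands=[[[0, 0, 0], 0], [[0, 0, 0], 0], [[0, 0, 0], 0], [[0, 0, 0], 0], [[0, 0, 0], 0]], gripper=-0.3)

```text
time_s: 16.3
eef_pos: [610.5, 61.0, 114.1]
ee_rot: [0.0, -0.707, 0.0, 0.707]
force: [0.4, -0.1, 0.7]
grip_width: 0.65
```

step_arm(commands=[[[0, 0, 0.2], 0], [[0, 0, 0.4], 0], [[0, 0, 0.8], 0], [[0, 0, 0.8], 0], [[0, 0, 0.8], 0]])

```text
time_s: 16.8
eef_pos: [610.4, 61.0, 236.3]
ee_rot: [-0.0, 0.707, -0.0, -0.707]
force: [-0.1, 0.1, -0.4]
grip_width: 0.649
```

```bash
python3 wa.py a3.png
```

```text
start [(np.float64(-9.7), np.float64(55.5), 83), (np.float64(60.8), np.float64(55.2), 82), (np.float64(-81.4), np.float64(55.0), 84), (np.float64(133.6), np.float64(54.1), 85), (np.float64(-153.6), np.float64(54.1), 82)]
now [(np.float64(-101.5), np.float64(55.1), 96)]
[611.97966386  60.99845278 239.73503713] [0.75968272 0.06520319 0.03696543]
```

View pics/a3.png

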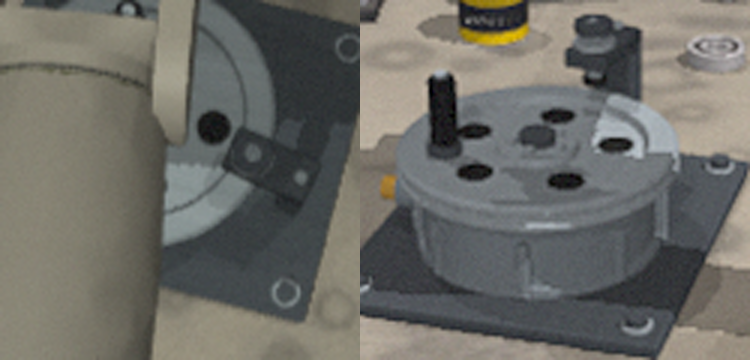

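step_arm(commands=[[[-0.65, -0.56, 0], 0], [[-0.65, -0.56, 0], 0], [[-0.65, -0.56, 0], 0], [[-0.62, -0.55, 0], 0], [[0, 0, 0], 0]], gripper=1)

```text
time_s: 17.4
eef_pos: [505.8, -29.8, 234.5]
ee_rot: [0.001, -0.707, 0.001, 0.707]
force: [1.4, -0.1, -0.9]
grip_width: 0.001
```

step_arm(commands=[[[0, 0, -0.7], 0], [[0, 0, -0.5], 0], [[0, 0, -0.3], 0], [[0, 0, -0.2], 0], [[0, 0, 0], 0]])

```text
time_s: 17.9
eef_pos: [507.7, -27.9, 165.7]
ee_rot: [0.0, -0.707, 0.0, 0.707]
force: [-0.1, 0.3, 0.7]
grip_width: 0.004
```

Run:
```python
from rig import ctrl, capture
from h import *
s=ctrl.sense(); print(s["eef_pos"],s["force"],s["grip_width"])
c=capture("top");d=capture("side")
cv2.imwrite("pics/b1.png",np.hstack([cv2.resize(x,None,fx=3,fy=3,interpolation=cv2.INTER_CUBIC) for x in (c["image"][170:290,230:360],d["image"][175:295,220:350])]))
```

```text
[507.74502816 -27.94442766 165.74998326] [-0.06000053  0.29016779  0.74981106] 0.0037207813072341945
```

View pics/b1.png

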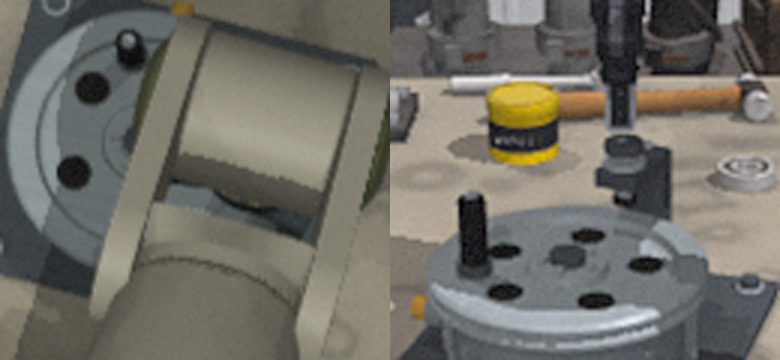

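step_arm(commands=[[[-0.05, 0, -0.05], 0], [[0, 0, -0.05], 0], [[0, 0, -0.05], 0], [[0, 0, -0.03], 0], [[0, 0, -0.03], 0]])

```text
time_s: 18.5
eef_pos: [505.8, -28.2, 157.9]
ee_rot: [-0.0, 0.707, -0.0, -0.707]
force: [-1.8, 0.7, 6.1]
grip_width: 0.006
```

step_arm(commands=[[[0, 0, -0.025], 0], [[0, 0, -0.025], 0]])

```text
time_s: 18.7
eef_pos: [505.9, -28.2, 156.3]
ee_rot: [-0.0, 0.707, -0.0, -0.707]
force: [-2.7, -0.1, 4.6]
grip_width: -0.004
```

Contact at about 158 with roughly 6 N, so the bottom should be near 149.

step_arm(commands=[[[0, 0, -0.025], 0], [[0, 0, -0.025], 0], [[0, 0, -0.025], 0], [[0, 0, -0.025], 0]])

```text
time_s: 19.1
eef_pos: [505.8, -28.2, 152.4]
ee_rot: [-0.0, 0.707, -0.0, -0.707]
force: [-1.9, 0.5, 5.7]
grip_width: 0.002
```

step_arm(commands=[[[0, 0, -0.025], 0], [[0, 0, -0.02], 0]])

```text
time_s: 19.3
eef_pos: [505.9, -28.2, 150.5]
ee_rot: [-0.0, 0.707, -0.0, -0.707]
force: [-1.8, -0.2, 5.8]
grip_width: 0.002
```

step_arm(commands=[[[0, 0, -0.015], 0], [[0, 0, -0.015], 0]])

```text
time_s: 19.5
eef_pos: [505.9, -28.2, 149.4]
ee_rot: [-0.0, 0.707, -0.0, -0.707]
force: [-3.3, 0.2, 4.8]
grip_width: -0.0
```

step_arm(commands=[[[0, 0, -0.015], 0]])

```text
time_s: 19.6
eef_pos: [505.9, -28.2, 148.8]
ee_rot: [-0.0, 0.707, -0.0, -0.707]
force: [-2.9, 1.1, 7.2]
grip_width: -0.001
```

step_arm(commands=[[[0, 0, -0.01], 0], [[0, 0, 0], 0]])

```text
time_s: 19.8
eef_pos: [505.9, -28.2, 148.6]
ee_rot: [-0.0, 0.707, -0.0, -0.707]
force: [-3.0, 0.0, 7.9]
grip_width: -0.002
```

step_arm(commands=[[[0, 0, -0.015], 0], [[0, 0, 0], 0]])

```text
time_s: 20.0
eef_pos: [506.0, -28.2, 148.4]
ee_rot: [-0.0, 0.707, -0.0, -0.707]
force: [-5.4, 0.8, 10.5]
grip_width: -0.001
```

step_arm(commands=[[[0, 0, -0.02], 0], [[0, 0, 0], 0], [[0, 0, 0], 0]])

```text
time_s: 20.3
eef_pos: [506.0, -28.2, 148.2]
ee_rot: [0.0, 0.708, -0.0, -0.707]
force: [-6.3, 1.5, 16.1]
grip_width: -0.0
```

step_arm(commands=[[[0, 0, -0.015], 0], [[0, 0, 0], 0], [[0, 0, 0], 0]])

```text
time_s: 20.6
eef_pos: [506.1, -28.2, 148.0]
ee_rot: [0.0, 0.708, -0.0, -0.706]
force: [-6.6, 0.9, 20.3]
grip_width: -0.001
```

step_arm(commands=[[[0, 0, 0.1], 0], [[0, 0, 0.3], 0], [[0, 0, 0.8], 0], [[0, 0, 0.8], 0], [[0, 0, 0.8], 0]])

```text
time_s: 21.1
eef_pos: [505.6, -28.1, 259.7]
ee_rot: [-0.0, 0.707, -0.0, -0.707]
force: [-0.3, -0.3, 0.4]
grip_width: 0.005
```

step_arm(commands=[[[-0.5, -0.9, 0], 0], [[-0.5, -0.9, 0], 0], [[-0.5, -0.9, 0], 0], [[-0.5, -0.9, 0], 0], [[-0.5, -0.9, 0], 0]])

```text
time_s: 21.6
eef_pos: [404.8, -209.4, 258.5]
ee_rot: [0.0, 0.707, -0.0, -0.707]
force: [0.7, 0.7, -0.7]
grip_width: 0.002
```

step_arm(commands=[[[0, -0.9, 0], 0], [[0, -0.9, 0], 0], [[0, -0.9, 0], 0], [[0, 0, 0], 0], [[0, 0, 0], 0]])

```text
time_s: 22.1
eef_pos: [405.6, -316.4, 257.9]
ee_rot: [0.001, -0.707, 0.0, 0.707]
force: [0.3, 0.5, -0.1]
grip_width: -0.002
```

```bash
python3 wa.py a4.png
python3 - <<'E'
from rig import capture
from h import *
c=capture("top");d=capture("side");z=cv2.imread("pics/side0.png")
cv2.imwrite("pics/b2.png",np.hstack([cv2.resize(x[195:325,220:350],None,fx=3,fy=3,interpolation=cv2.INTER_CUBIC) for x in (z,d["image"])]))
cv2.imwrite("pics/b3.png",c["image"])
E
```

```text
start [(np.float64(-9.7), np.float64(55.5), 83), (np.float64(60.8), np.float64(55.2), 82), (np.float64(-81.4), np.float64(55.0), 84), (np.float64(133.6), np.float64(54.1), 85), (np.float64(-153.6), np.float64(54.1), 82)]
now [(np.float64(-29.8), np.float64(55.9), 87), (np.float64(40.7), np.float64(55.2), 83), (np.float64(-101.5), np.float64(55.1), 96), (np.float64(112.6), np.float64(54.2), 84), (np.float64(-173.7), np.float64(54.3), 90)]
[ 405.85063986 -315.366754    258.18214007] [ 1.2568494  -0.03260548  0.24690763]
```

View pics/b2.png

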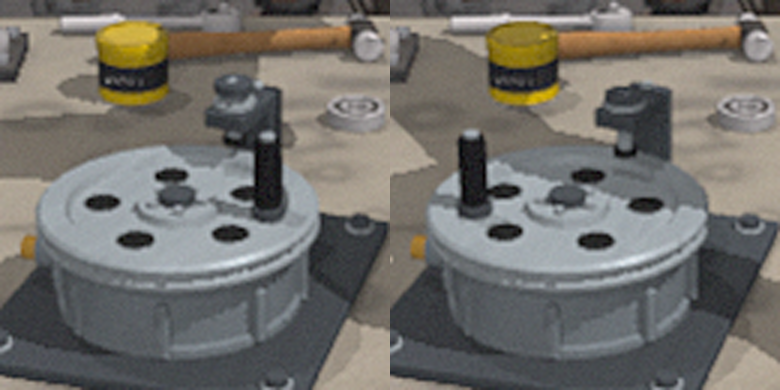

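View pics/b3.png

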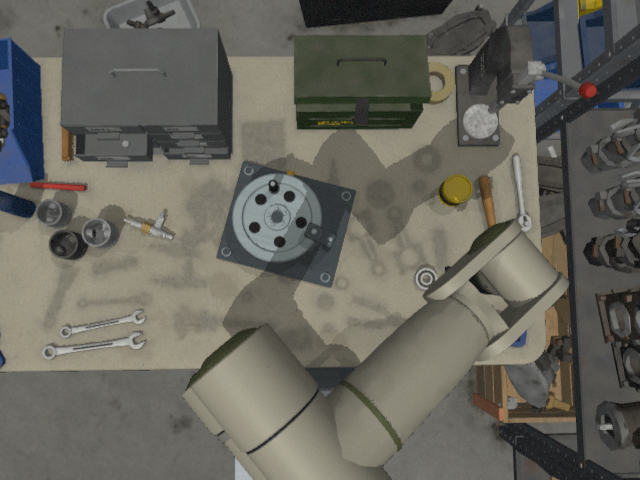

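```bash
python3 -c "
from rig import ticket
print(ticket.finish_job())"
```

```text
the job is handed in; nothing more can be done
None
```

I turned the flywheel past the compression peak, let go of the handle, pressed the brake plunger down onto the rim, backed the arm away and handed the job in. No verdict is reported, so success is judged only from my own checks.

- **Wheel:** resistance began to rise at about 2.36 rad of turning and was gone between about 2.70 and 2.75 rad. I stopped at about 2.87 rad, roughly 7–10° past that point. Wheel-hole angles in the top view agreed within about 1.5° and did not change after letting go or after braking.
- **Brake:** the fingertips met the cap at TCP height 158 mm and pressed it to 148 mm. Friction was about 6 N, and the force then rose to about 20 N once the pad was on the rim. The last side picture shows the cap down in its bracket and the pad on the rim.
- **Bystanders:** the injector, grease tin and bearing look unmoved in the last pictures. This was by eye only; I did not measure their displacement.
- **What disagreed:** near the peak the force did not follow the smooth, roughly 14 N hump in the task. It reached about 31 N tangentially, and the wheel then slipped forward in two jerks, of about 0.08 rad in 0.5 s and 0.045 rad in 0.4 s. Averaged over those intervals the speed stayed well under 1.5 rad/s, but I had no reading in between.

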